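Dress the model railway's logging halt

TASK

Dress the little logging halt. Start with the hut, before you move anything else: stand it in the middle of the plank platform, midway between the rock and the pine, with its ridge along the platform. Then stand the water tank upright on the planks halfway between the hut and the rock, stand the crate on the planks halfway between the hut and the pine, both in line with the hut on the platform's centre line, and lay the log load on top of the flat wagon, centred and lengthwise on its deck.

Things in the scene. Friction and masses are not known exactly. Their poses are not given: they have to be found in the camera images.
- platform: Fixed model-railway halt: ground board 205 x 480 mm, 12 mm thick, with a brown plank platform 80 mm (x) x 290 mm (y), planks 16 mm above the bench. Origin: under the platform's centre, at bench level; y along the platform, x across it, away from the track. The track runs parallel, centre line at x = -95 mm, on the robot's side. Turned up to 0.25 rad; fixed in an episode.
- rock: Fixed grey boulder, about 85 mm across, 65 mm tall, on the ground board off one end of the planks (which end varies), on the platform's long centre line, 200 mm from the platform's centre. Origin: centre of its underside, 12 mm above the bench; yaw means nothing.
- pine: Fixed dark green model pine, 150 mm tall, foliage 72 mm across, at the other end, on the long centre line, 200 mm from the platform's centre (400 mm from the rock). Origin: centre of its foot, 12 mm above the bench.
- wagon: Flat wagon with a bare plank deck, fixed on one half of the track (which half varies); a closed van, its roof 97 mm above the bench, stands on the other half and is no part of the job. Deck 56 mm wide (x, across the track), 130 mm long (y, along it), surface 30 mm above the origin, 50 mm above the bench. Origin: centre of the wagon at rail level. Parallel to the platform.
- hut: Loose small brown timber hut with a dark pitched roof, 56 mm long (its y, along the ridge) between two flat upright gable ends, walls 44 mm wide (its x), eaves 54 mm wide, walls 36 mm high, ridge about 57 mm. 0.08 to 0.17 kg. Origin: centre of its underside, z up. Starts on the bench, in one of four places to the right of the halt.
- tank: Loose round wooden water tank, dark hoops and a cone roof, 46 mm diameter, straight sides to 56 mm height, 79 mm to the tip. 0.08 to 0.17 kg. Origin: centre of its underside, z up. Starts on the bench, as the hut.
- logs: Loose load of six dark logs strapped into one rigid bundle, 96 mm long (its x, along the logs), 46 mm wide (its y), 31 mm high, flat underside and sides. 0.08 to 0.17 kg. Origin: centre of its underside, z up. Starts on the bench, as the hut.
- crate: Loose square pale wooden crate, 42 x 42 mm (its x and y), 36 mm high. 0.07 to 0.14 kg. Origin: centre of its underside, z up. Starts on the bench, as the hut.
There are look-alikes about, which are no part of the job. What is shaped like the hut but green or orange is not meant.

How it is judged:
On the way:
1. the hut stands in its place, the tank, crate and logs not yet moved (x of hut in the frame of platform between -0.014 and 0.014 m and y of hut in the frame of platform between -0.014 and 0.014 m and z of hut in the frame of platform between 0.012 and 0.02 m and angle between the y axis of hut and the y axis of platform, either way round below 0.2 rad and linear speed of hut below 0.02 m/s and angular speed of hut below 0.3 rad/s and angle between hut's own z axis and vertical below 0.12 rad and distance of each of tank, crate, logs from where it was at the start of the episode below 0.05 m and contact force between the fingers and hut below 0.2 N), for 0.2 s.
At the end, for the whole second after the job is handed in: All upright, released, at rest. Hut on the planks within 14 mm of the platform's middle, ridge along it to 0.2 rad. Tank and crate on the planks within 15 mm of its centre line, 85-115 mm from rock and pine. Logs on the wagon deck, within 12 mm across, 14 mm along, 0.2 rad (x of hut in the frame of platform between -0.014 and 0.014 m and y of hut in the frame of platform between -0.014 and 0.014 m and z of hut in the frame of platform between 0.012 and 0.02 m and angle between the y axis of hut and the y axis of platform, either way round below 0.2 rad and linear speed of each of hut, tank, crate, logs below 0.02 m/s and angular speed of each of hut, tank, crate, logs below 0.3 rad/s and angle between each of hut, tank, crate, logs's own z axis and vertical below 0.12 rad and x of tank in the frame of platform between -0.015 and 0.015 m and horizontal distance between tank and rock between 0.085 and 0.115 m and z of tank in the frame of platform between 0.012 and 0.02 m and x of crate in the frame of platform between -0.015 and 0.015 m and horizontal distance between crate and pine between 0.085 and 0.115 m and z of crate in the frame of platform between 0.012 and 0.02 m and x of logs in the frame of wagon between -0.012 and 0.012 m and y of logs in the frame of wagon between -0.014 and 0.014 m and z of logs in the frame of wagon between 0.026 and 0.034 m and angle between the x axis of logs and the y axis of wagon, either way round below 0.2 rad); the robot touches nothing.
It also fails if it takes over 120 s, if anything falls off the work surface, if the arm or the gripper's body presses on something with over 40 N, if the wrist force passes 120 N, or if a joint passes its speed limit or range.

ROBOT

A 6-joint arm with a two-finger parallel gripper is mounted at the origin on the work surface. World frame = base frame: x ahead of the robot, y to its left, z up, the work surface at z = 0. Lengths are in m, angles in rad, forces in N, time in s.
With the tool pointing down it reaches from about 0.25 to 0.725 m from the base axis. Payload 4 kg.
Tool frame: the origin (TCP) lies at the very end of the fingers, on their centre line; the grasp point (between the pads) lies 19 mm behind it; z points along the fingers, y is the line along which they close (so a half turn about z gives the same grasp; the last joint's range is limited). The gripper opens to 85 mm and grips with 20 to 120 N. Pads are 22 mm wide; open, the fingers measure 114 mm over their backs; the gripper's body (76 mm by 85 mm) begins 54 mm behind the grasp point. The pads swing forward as they close: fully open they stand 13 mm farther back than shut.
Start: joints at [1.101, 0.241, 0.005, 1.335, 0, 1.571], TCP at [0.226, 0.446, 0.2] pointing down, gripper open.
Joint ranges: [-2.72, 2.72], [-1.05, 1.87], [-1.09, 1.28], [-1.99, 2.15], [-1.42, 1.44], [-3.14, 3.14]. Speed limits (rad/s): [2.79, 2.79, 3.14, 3.14, 3.14, 3.14].

INTERFACE

Orientations are given as a unit quaternion [x, y, z, w].
In Python, from workcell import bot gives the robot as it stands.
- The arm moves only by the tool carry_out, never from a script. Its argument "increments" is one flat list of numbers, 5 for each row, row after row: the finger opening in cm, from 0 to 8.54, then the shift along the tool's x, y, z in cm, then the turn about the tool's z in rad. A call has exactly 5 rows; each row shifts and turns the commanded pose from where the row before left it, along the tool's axes as they then stand; what a row does not reach is not made up. A row lasts 1/8 s, in which the tool goes at most 62.5 mm and 10.7 degrees, less where a joint would pass 70% of its speed; a pose out of reach is approached as far as the arm can. A call with a gripper value outside its range is refused whole. The fingers move at their own pace and stop on an object; the grip force is fixed at half the most. Time passes only in rows, so rows that do not move let the fingers close, or fill a call up. It gives the time, the measured TCP pose, the force, the opening and the grip force at its end, in the units of the state.
- bot.get_obs(): the state, without advancing time (a new reading comes with each control period).
- bot.camera(name): name is "scene" or "top"; returns a dict with "pixels" (480x640x3 uint8, blue, green, red), "range_z" (480x640 float32, m along the optical axis (not along the pixel's ray), 0 where there is no reading), "mtx" (3x3 intrinsics, pixels), "D" ([k1, k2, p1, p2, k3] as OpenCV has them; the pictures are not rectified), "eye" and "attitude" of the camera in the world. Camera axes: x right, y down, z forward; pixel columns grow to the right and rows downward; lengths in m; the calibration is good to about 2 mm. A picture is of the moment at which its call begins.
- bot.job_done(): hands the job in; it is judged then, once.
Trained networks look in a picture, given as the dict that the camera call returned (one of the last four; its "shot" number tells which), for a name from the list of things; names that differ only in an ending like _2 or _b are one class to them, and where a whole thing is asked for, a point or a joint stands for the part that bears it (a point fixed in the world has none). Each returns a list of dicts, best first, with "p" (0 to 1); they miss things now and then, are a little off and sometimes report something else, mostly with a low value. They report only what shows in the picture. A call takes as long as a camera call. They do not tell look-alikes from the thing itself.
- bot.find_in(picture, name): "xyz" ([x, y, z] in m, in the coordinates of the camera as it stood for that picture, good to about 4 mm: the middle of the surface that is visible of it).
- bot.regions_of(picture, name): "mask" (480x640 bool, what is visible of it).
- bot.place_of(picture, name): "xyz" ([x, y, z] in m, in the coordinates of the camera as it stood for that picture, good to about 4 mm: a listed point, or the origin of a listed thing).
The state is a dict: "clock": time; "joint_pos": joint angles; "joint_vel": joint speeds; "tau": joint torques, N m; "eef_pos": TCP position; "tool_rot": TCP orientation; "ft_force": force on the tool from outside, world axes, zero at the start; "ft_torque": the same for the moment, N m; "grip_width": finger opening in m; "grasp_force": force on a finger pad.
Only numpy, scipy, OpenCV 4.12 (cv2) and the standard library are available. Lean on these libraries where they do the work, as an engineer would, in place of code of your own. Each camera call takes 0.05 s, during which the arm holds its last target. There are 200 camera calls.

## Working session

There is one attempt and no reset: what is moved stays moved. The work goes in short steps, Python scripts to look and compute and a tool call to move; the robot and the scene stay as the last step left them, time stands still between calls to the robot, and variables do not carry over. Pictures are saved under pics/ and viewed, at most 14 in all, crops included, and the job is handed in when it is done.

Besides the shell and the picture viewer there is one more tool, called after ">>>" as a command line: name --argument value ..., lists and objects as JSON in quotes. carry_out: Moves the arm, as the interface text tells. Its arguments: {"type":"object","properties":{"increments":{"type":"array","items":{"type":"number"}}},"required":["increments"]}

```bash
ls; mkdir -p pics
cat > h.py <<'E'
import numpy as np, cv2
from scipy.spatial.transform import Rotation as R
from workcell import bot
def w(pic,p): return R.from_quat(pic["attitude"]).apply(p)+np.array(pic["eye"])
def cloud(pic):
    "world xyz per pixel (480x640x3), nan where no depth"
    v,u=np.mgrid[0:480,0:640].astype(np.float32)
    n=cv2.undistortPoints(np.stack([u.ravel(),v.ravel()],1)[:,None],pic["mtx"],np.array(pic["D"])).reshape(480,640,2)
    z=pic["range_z"]; P=np.dstack([n[...,0]*z,n[...,1]*z,z]).reshape(-1,3)
    P=w(pic,P).reshape(480,640,3); P[z<=0]=np.nan
    return P
E
python3 - <<'E'
from h import *
o=bot.get_obs(); print(o)
for n in("scene","top"):
    p=bot.camera(n); cv2.imwrite(f"pics/{n}0.png",p["pixels"]); print(n,p["eye"],p["attitude"])
    for k in("platform","rock","pine","wagon","hut","tank","logs","crate"):
        print(k,[(round(d["p"],2),w(p,d["xyz"]).round(3).tolist()) for d in bot.place_of(p,k)][:4])
E
```

```text
pics
{'clock': 0.0, 'joint_pos': array([ 1.10102077e+00,  2.41387595e-01,  3.74095392e-03,  1.33519970e+00,
       -1.82216773e-05,  1.57079478e+00]), 'joint_vel': array([-3.38425247e-04, -1.75941891e-03, -6.77586028e-05,  2.06232575e-03,
        1.32384379e-03,  1.09098180e-04]), 'tau': array([ 2.54387443e-03, -3.72316611e+01,  2.52409083e+01,  1.68967660e-02,
        1.81634232e-04,  1.12454038e-05]), 'eef_pos': array([0.22603724, 0.44521906, 0.19933208]), 'tool_rot': array([ 2.32732964e-01,  9.72540136e-01, -9.98983265e-04, -2.29694483e-04]), 'ft_force': array([-0.44405482,  0.93584324, -0.56187614]), 'ft_torque': array([-0.03812958, -0.02714455, -0.03398206]), 'grasp_force': 0.0, 'grip_width': 0.08560064531192303}
scene [1.29428196 0.29352209 0.87268578] [ 0.5171318   0.75873051 -0.33245845 -0.21534643]
platform [(0.65, [0.598, 0.164, 0.001])]
rock [(0.64, [0.578, -0.036, 0.013])]
pine [(0.97, [0.627, 0.357, 0.013]), (0.68, [0.601, 0.163, 0.003])]
wagon [(0.84, [0.495, 0.088, 0.02]), (0.47, [0.58, -0.038, 0.011])]
hut [(0.91, [0.258, -0.318, -0.003]), (0.69, [0.576, -0.497, 0.001]), (0.66, [0.699, -0.162, 0.002]), (0.59, [0.535, -0.372, -0.004])]
tank [(0.54, [0.434, -0.222, -0.002])]
logs [(0.62, [0.387, -0.344, -0.003])]
crate [(0.81, [0.578, -0.207, 0.0])]
top [ 0.33788931 -0.05667908  1.13867244] [-0.70425611  0.70690897 -0.04024888  0.05179838]
platform [(0.6, [0.604, 0.161, 0.001])]
rock [(0.74, [0.579, -0.036, 0.009]), (0.51, [0.627, 0.354, 0.012])]
pine [(0.69, [0.629, 0.357, 0.014])]
wagon [(0.59, [0.501, 0.095, 0.024])]
hut [(0.97, [0.7, -0.164, 0.002]), (0.85, [0.258, -0.321, 0.001]), (0.81, [0.578, -0.495, -0.0]), (0.78, [0.535, -0.379, 0.002])]
tank [(0.57, [0.434, -0.221, -0.002])]
logs [(0.77, [0.389, -0.347, -0.005])]
crate [(0.97, [0.585, -0.211, -0.001])]
```

View pics/top0.png

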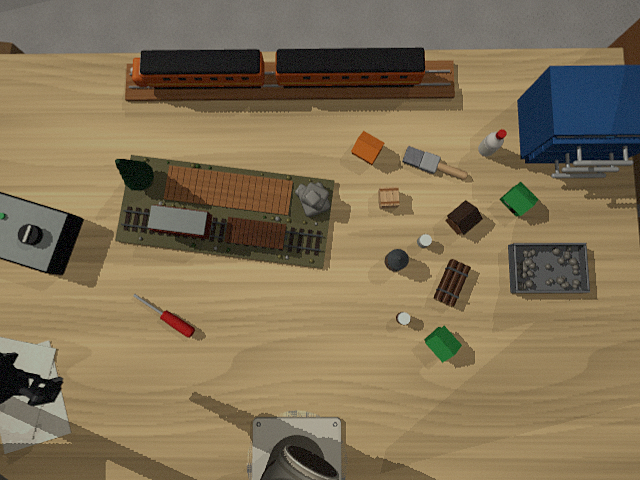

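View pics/scene0.png

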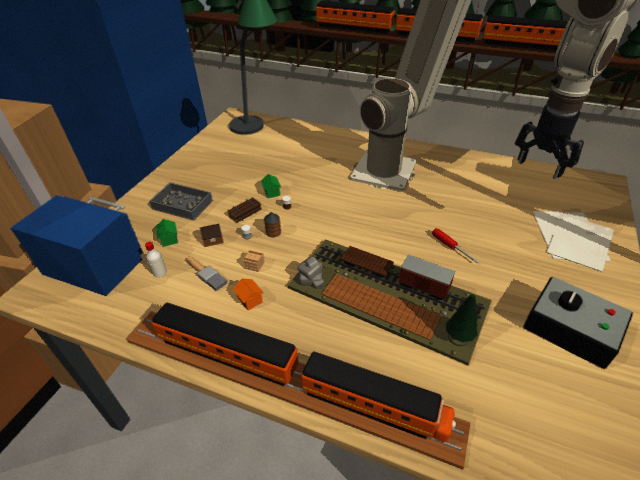

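The top picture shows the brown hut at (464,217), tank at (397,260), crate at (389,198) and logs at (452,282). The platform is at (230,190), the empty wagon at (256,233), the van at (178,221), the rock at (315,198) and the pine at (135,175). In the scene picture the tank is upright. Next I'll refine the poses from the masks and depth.

```bash
cat >> h.py <<'E'
def rect(pic,name,near,zlo,zhi,r=.05,er=0):
    "minAreaRect of the mask's points in a height band -> centre, sizes, yaw of long side"
    C=cloud(pic)
    for d in bot.regions_of(pic,name):
        m=d["mask"]
        if er: m=cv2.erode(m.astype(np.uint8),np.ones((er,er)))>0
        q=C[m]; q=q[np.isfinite(q[:,0])]
        if len(q)<20 or np.hypot(*(np.median(q[:,:2],0)-near))>r: continue
        zz=np.percentile(q[:,2],98); q=q[(q[:,2]>zlo)&(q[:,2]<zhi)]
        if len(q)<20: continue
        (cx,cy),_,_=rc=cv2.minAreaRect(q[:,:2].astype(np.float32)*1000); b=cv2.boxPoints(rc)
        e=[b[1]-b[0],b[2]-b[1]]; l=np.linalg.norm(e,axis=1); i=l.argmax()
        return dict(p=round(d["p"],2),c=[round(cx,1),round(cy,1)],size=[round(float(l[i]),1),round(float(l[1-i]),1)],yaw=round(float(np.arctan2(e[i][1],e[i][0])%np.pi),3),mean=(q.mean(0)*1000).round(1).tolist(),ztop=round(zz*1000,1),n=len(q))
E
python3 - <<'E'
from h import *
for n in("scene","top"):
    p=bot.camera(n); print(n)
    for k,near,lo,hi in(("hut",(.535,-.376),.03,.07),("tank",(.434,-.222),.03,.1),("logs",(.388,-.345),.02,.04),("crate",(.582,-.209),.03,.045),("wagon",(.498,.092),.043,.06),("platform",(.6,.162),.008,.03),("rock",(.58,-.036),.02,.09),("pine",(.627,.357),.02,.2)):
        print(k,rect(p,k,near,lo,hi))
    # plank surface by colour+height
    C=cloud(p);b,g,r=[p["pixels"][...,i].astype(int) for i in range(3)]
    m=(C[...,2]>.010)&(C[...,2]<.022)&(r>1.5*g)&(C[...,0]>.45)&(C[...,0]<.72)&(C[...,1]>-.1)&(C[...,1]<.42)
    m=cv2.morphologyEx(m.astype(np.uint8),cv2.MORPH_OPEN,np.ones((3,3)))
    k,l,s,_=cv2.connectedComponentsWithStats(m); i=1+s[1:,4].argmax(); q=C[l==i][:,:2]*1000
    print("planks",cv2.minAreaRect(q.astype(np.float32)),np.median(C[l==i][:,2]))
E
```

```text
scene
hut {'p': 0.83, 'c': [542.9, -365.1], 'size': [57.8, 31.9], 'yaw': 2.296, 'mean': [543.8, -364.3, 44.9], 'ztop': np.float64(55.8), 'n': 248}
tank {'p': 0.82, 'c': [445.9, -217.7], 'size': [45.9, 34.3], 'yaw': 1.855, 'mean': [448.7, -213.9, 53.4], 'ztop': np.float64(72.7), 'n': 221}
logs {'p': 0.82, 'c': [389.4, -343.5], 'size': [95.8, 48.2], 'yaw': 2.683, 'mean': [392.4, -340.9, 27.5], 'ztop': np.float64(32.3), 'n': 314}
crate None
wagon {'p': 0.67, 'c': [496.4, 92.1], 'size': [131.1, 61.9], 'yaw': 1.437, 'mean': [499.8, 93.4, 49.2], 'ztop': np.float64(52.7), 'n': 790}
platform {'p': 0.85, 'c': [555.3, 166.3], 'size': [481.0, 212.3], 'yaw': 1.443, 'mean': [580.0, 181.5, 13.8], 'ztop': np.float64(20.1), 'n': 8358}
rock {'p': 0.6, 'c': [584.5, -34.7], 'size': [75.7, 64.4], 'yaw': 0.426, 'mean': [590.9, -30.0, 48.7], 'ztop': np.float64(73.9), 'n': 591}
pine {'p': 0.86, 'c': [637.6, 356.9], 'size': [69.1, 49.5], 'yaw': 1.46, 'mean': [643.1, 356.0, 87.1], 'ztop': np.float64(154.0), 'n': 976}
planks ((601.5748291015625, 158.96282958984375), (291.6654052734375, 84.44591522216797), 82.
[... 604 characters left out ...]
56}
wagon {'p': 0.58, 'c': [497.2, 89.6], 'size': [137.0, 55.9], 'yaw': 1.44, 'mean': [496.5, 89.2, 50.8], 'ztop': np.float64(55.0), 'n': 1456}
platform {'p': 0.6, 'c': [556.2, 165.3], 'size': [480.8, 206.5], 'yaw': 1.436, 'mean': [556.8, 160.2, 14.5], 'ztop': np.float64(21.8), 'n': 13390}
rock {'p': 0.84, 'c': [579.7, -38.6], 'size': [77.5, 65.5], 'yaw': 0.437, 'mean': [572.4, -39.0, 53.3], 'ztop': np.float64(76.3), 'n': 838}
pine {'p': 0.89, 'c': [622.5, 348.1], 'size': [68.1, 49.9], 'yaw': 2.435, 'mean': [621.7, 345.7, 91.4], 'ztop': np.float64(161.2), 'n': 897}
planks ((624.736572265625, 297.2791442871094), (10.12319278717041, 6.557914733886719), 0.32741811871528625) 0.016455083803275095
```

```bash
cat >> h.py <<'E'
from scipy.optimize import minimize
PC=np.array([.6023,.1603]); PYAW=-.132
PX=np.array([np.cos(PYAW),np.sin(PYAW)]); PY=np.array([-PX[1],PX[0]])
def go(xyz,yaw,width,hold=0,speed=.055):
    "rows (cm, rad) from the present pose to xyz with tool y along yaw (mod pi)"
    o=bot.get_obs(); p=o["eef_pos"].copy(); M=R.from_quat(o["tool_rot"]).as_matrix()
    y0=np.arctan2(M[1,1],M[0,1]); a=(yaw-y0+np.pi/2)%np.pi-np.pi/2; xyz=np.array(xyz)
    print("pos",(p*1000).round(1),"yaw",round(y0,3),"turn",round(-a,3),"q6",o["joint_pos"][5].round(2),"tilt",M[2,2].round(4))
    n=int(max(np.ceil(np.linalg.norm(xyz-p)/speed),np.ceil(abs(a)/.17),1)); rows=[]; y=y0
    st=(xyz-p)/n
    for i in range(n):
        Mz=np.array([[np.sin(y),np.cos(y),0],[-np.cos(y),np.sin(y),0],[0,0,-1]])
        want=p+(xyz-p)/(n-i); s=(Mz.T@(want-p)*100).round(2); t=round(-(y0+a*(i+1)/n-y),3)
        p=p+Mz@s/100; y-=t; rows.append([width,*s.tolist(),t])
    print(n,"rows"); [print(r) for r in rows]
E
python3 - <<'E'
from h import *
p=bot.camera("top"); C=cloud(p)
d=[d for d in bot.regions_of(p,"hut") if np.hypot(*(np.nanmedian(C[d["mask"]][:,:2],0)-(.535,-.376)))<.03][0]
q=C[d["mask"]]; q=q[np.isfinite(q[:,0])&(q[:,2]>.037)]*1000
f=lambda v:np.mean(np.abs(q[:,2]-(v[3]-abs(v[4])*np.abs((q[:,0]-v[0])*np.sin(v[2])-(q[:,1]-v[1])*np.cos(v[2])))))
best=min((minimize(f,[533,-375,a,57,.7],method="Nelder-Mead",options=dict(maxiter=4000)) for a in np.arange(0,3.1,.3)),key=lambda r:r.fun)
print(best.x,best.fun)
v=best.x; u=q[:,0]*np.cos(v[2])+q[:,1]*np.sin(v[2]); t=-q[:,0]*np.sin(v[2])+q[:,1]*np.cos(v[2])
print("along",np.percentile(u,[1,99]),"across",np.percentile(t,[1,99]), "ridge t",-v[0]*np.sin(v[2])+v[1]*np.cos(v[2]))
um=np.percentile(u,[1,99]).mean(); tm=-v[0]*np.sin(v[2])+v[1]*np.cos(v[2])
c=np.array([um*np.cos(v[2])-tm*np.sin(v[2]),um*np.sin(v[2])+tm*np.cos(v[2])]);print("centre",c)
go([*c/1000,.16],v[2],8.5)
E
```

```text
[ 8.12424139e+02 -7.15349576e+02  2.25971221e+00  5.78427929e+01
  7.56250059e-01] 1.8573457435179939
along [-655.7173853  -599.44238575] across [-199.45936967 -145.43223778] ridge t -172.39093344798937
centre [ 532.02767041 -374.86224745]
pos [226.3 445.8 200.2] yaw 1.101 turn -1.159 q6 1.57 tilt -1.0
16 rows
[8.5, 4.03, -3.71, 0.25, np.float64(-0.072)]
[8.5, 3.75, -3.99, 0.25, np.float64(-0.073)]
[8.5, 3.45, -4.25, 0.25, np.float64(-0.072)]
[8.5, 3.13, -4.49, 0.25, np.float64(-0.073)]
[8.5, 2.8, -4.7, 0.25, np.float64(-0.072)]
[8.5, 2.45, -4.89, 0.25, np.float64(-0.073)]
[8.5, 2.09, -5.06, 0.25, np.float64(-0.072)]
[8.5, 1.72, -5.2, 0.25, np.float64(-0.072)]
[8.5, 1.34, -5.31, 0.25, np.float64(-0.073)]
[8.5, 0.95, -5.39, 0.25, np.float64(-0.072)]
[8.5, 0.56, -5.44, 0.25, np.float64(-0.073)]
[8.5, 0.16, -5.47, 0.25, np.float64(-0.072)]
[8.5, -0.24, -5.47, 0.26, np.float64(-0.072)]
[8.5, -0.63, -5.44, 0.25, np.float64(-0.073)]
[8.5, -1.02, -5.37, 0.26, np.float64(-0.072)]
[8.5, -1.41, -5.29, 0.25, np.float64(-0.073)]
```

>>> carry_out --increments '[8.5,4,-3.7,0.25,-0.072,8.5,3.7,-4,0.25,-0.072,8.5,3.4,-4.2,0.25,-0.072,8.5,3.1,-4.5,0.25,-0.072,8.5,2.8,-4.7,0.25,-0.072]'

```text
clock: 2.52
eef_pos: [0.0001, 0.3016, 0.1877]
tool_rot: [0.054, 0.999, 0.0, -0.0]
ft_force: [-1.0, 0.5, 0.8]
grip_width: 0.0852
grasp_force: 0.0
```

>>> carry_out --increments '[8.5,2.4,-4.9,0.25,-0.072,8.5,2.1,-5.1,0.25,-0.072,8.5,1.7,-5.2,0.25,-0.072,8.5,1.3,-5.3,0.25,-0.072,8.5,0.9,-5.4,0.25,-0.072]'

```text
clock: 3.15
eef_pos: [-0.0758, 0.0618, 0.1764]
tool_rot: [-0.112, 0.994, 0.001, -0.001]
ft_force: [-1.1, 0.4, 0.9]
grip_width: 0.0851
grasp_force: 0.0
```

```bash
python3 -c "
from h import *
go([.532,-.375,.09],2.26,8.5)"
```

```text
pos [-75.8  61.8 176.4] yaw 1.795 turn -0.465 q6 2.23 tilt -1.0
14 rows
[8.5, 3.54, -4.01, 0.62, np.float64(-0.033)]
[8.5, 3.41, -4.12, 0.62, np.float64(-0.033)]
[8.5, 3.27, -4.23, 0.62, np.float64(-0.034)]
[8.5, 3.12, -4.34, 0.62, np.float64(-0.033)]
[8.5, 2.98, -4.44, 0.62, np.float64(-0.033)]
[8.5, 2.83, -4.54, 0.62, np.float64(-0.033)]
[8.5, 2.68, -4.63, 0.61, np.float64(-0.034)]
[8.5, 2.52, -4.72, 0.62, np.float64(-0.033)]
[8.5, 2.36, -4.79, 0.61, np.float64(-0.033)]
[8.5, 2.2, -4.87, 0.62, np.float64(-0.033)]
[8.5, 2.04, -4.94, 0.61, np.float64(-0.033)]
[8.5, 1.87, -5.01, 0.62, np.float64(-0.034)]
[8.5, 1.7, -5.07, 0.61, np.float64(-0.033)]
[8.5, 1.54, -5.11, 0.62, np.float64(-0.033)]
```

My helper had the sign of the tool's x axis wrong, so the arm went the wrong way, over its own base. It touched nothing. I'll fix the helper and retrace outward.

```bash
sed -i 's/Mz=np.array.*/Mz=np.array([[-np.sin(y),np.cos(y),0],[np.cos(y),np.sin(y),0],[0,0,-1]])/' h.py; python3 -c "
from h import *
print(bot.get_obs()['joint_pos'].round(2))
go([0,.3,.19],1.5,8.5)"
```

```text
[ 2.46 -0.64 -0.72  1.49  0.    2.23]
pos [-75.8  61.8 176.4] yaw 1.795 turn 0.295 q6 2.23 tilt -1.0
5 rows
[8.5, -2.54, 4.31, -0.27, np.float64(0.059)]
[8.5, -2.28, 4.45, -0.27, np.float64(0.059)]
[8.5, -2.01, 4.58, -0.27, np.float64(0.059)]
[8.5, -1.74, 4.68, -0.28, np.float64(0.059)]
[8.5, -1.46, 4.78, -0.27, np.float64(0.059)]
```

>>> carry_out --increments '[8.5,-2.5,4.3,-0.3,0.06,8.5,-2.3,4.5,-0.3,0.06,8.5,-2,4.6,-0.3,0.06,8.5,-1.7,4.7,-0.3,0.06,8.5,-1.5,4.8,-0.3,0.06]'

```text
clock: 3.78
eef_pos: [-0.0143, 0.2849, 0.1909]
tool_rot: [0.026, 1.0, 0.001, -0.0]
ft_force: [-0.9, 0.4, 1.1]
grip_width: 0.0847
grasp_force: 0.0
```

```bash
python3 -c "
from h import *
print(bot.get_obs()['joint_pos'].round(2))
go([.26,.32,.2],1.5,8.5)"
```

```text
[ 1.62 -0.19 -0.47  1.3   0.    1.67]
pos [-14.3 284.9 190.9] yaw 1.518 turn 0.018 q6 1.67 tilt -1.0
6 rows
[8.5, -4.53, 0.83, -0.15, np.float64(0.003)]
[8.5, -4.53, 0.84, -0.15, np.float64(0.003)]
[8.5, -4.53, 0.85, -0.15, np.float64(0.003)]
[8.5, -4.53, 0.87, -0.15, np.float64(0.003)]
[8.5, -4.52, 0.88, -0.16, np.float64(0.003)]
[8.5, -4.53, 0.89, -0.15, np.float64(0.003)]
```

>>> carry_out --increments '[8.5,-5.4,1,-0.2,0,8.5,-5.4,1,-0.2,0,8.5,-5.4,1,-0.2,0,8.5,-5.4,1,-0.2,0,8.5,-5.4,1,-0.2,0]'

```text
clock: 4.4
eef_pos: [0.2593, 0.3196, 0.201]
tool_rot: [0.026, 1.0, 0.001, 0.0]
ft_force: [-1.5, 0.3, 0.4]
grip_width: 0.0844
grasp_force: 0.0
```

```bash
python3 -c "
from h import *
print(bot.get_obs()['joint_pos'].round(2))
go([.45,-.1,.2],1.9,8.5)
print();go([.532,-.375,.2],2.26,8.5)"
```

```text
[ 0.89  0.06 -0.2   1.3   0.    0.94]
pos [259.3 319.6 201. ] yaw 1.52 turn -0.38 q6 0.94 tilt -1.0
9 rows
[8.5, -2.35, -4.55, 0.01, np.float64(-0.042)]
[8.5, -2.16, -4.64, 0.01, np.float64(-0.042)]
[8.5, -1.96, -4.73, 0.01, np.float64(-0.043)]
[8.5, -1.76, -4.81, 0.01, np.float64(-0.042)]
[8.5, -1.56, -4.88, 0.01, np.float64(-0.042)]
[8.5, -1.35, -4.94, 0.01, np.float64(-0.042)]
[8.5, -1.14, -4.99, 0.01, np.float64(-0.043)]
[8.5, -0.93, -5.04, 0.01, np.float64(-0.042)]
[8.5, -0.71, -5.07, 0.02, np.float64(-0.042)]

pos [259.3 319.6 201. ] yaw 1.52 turn -0.74 q6 0.94 tilt -1.0
14 rows
[8.5, -2.2, -4.86, 0.01, np.float64(-0.053)]
[8.5, -1.94, -4.96, 0.01, np.float64(-0.053)]
[8.5, -1.67, -5.06, 0.01, np.float64(-0.053)]
[8.5, -1.4, -5.14, 0.01, np.float64(-0.052)]
[8.5, -1.13, -5.21, 0.01, np.float64(-0.053)]
[8.5, -0.86, -5.26, 0.01, np.float64(-0.053)]
[8.5, -0.57, -5.3, 0.0, np.float64(-0.053)]
[8.5, -0.29, -5.32, 0.01, np.float64(-0.053)]
[8.5, -0.01, -5.33, 0.0, np.float64(-0.053)]
[8.5, 0.27, -5.32, 0.01, np.float64(-0.053)]
[8.5, 0.55, -5.3, 0.0, np.float64(-0.053)]
[8.5, 0.83, -5.27, 0.01, np.float64(-0.052)]
[8.5, 1.11, -5.22, 0.0, np.float64(-0.053)]
[8.5, 1.38, -5.15, 0.01, np.float64(-0.053)]
```

>>> carry_out --increments '[8.5,-2.2,-4.9,0,-0.053,8.5,-1.9,-5,0,-0.053,8.5,-1.7,-5.1,0,-0.053,8.5,-1.4,-5.1,0,-0.053,8.5,-1.1,-5.2,0,-0.053]'

```text
clock: 5.03
eef_pos: [0.355, 0.0693, 0.201]
tool_rot: [-0.108, 0.994, 0.0, 0.001]
ft_force: [0.6, -0.1, 1.0]
grip_width: 0.0854
grasp_force: 0.0
```

>>> carry_out --increments '[8.5,-0.9,-5.3,0,-0.053,8.5,-0.6,-5.3,0,-0.053,8.5,-0.3,-5.3,0,-0.053,8.5,0,-5.3,0,-0.053,8.5,0.3,-5.3,0,-0.053]'

```text
clock: 5.65
eef_pos: [0.4529, -0.1785, 0.2008]
tool_rot: [-0.238, 0.971, -0.0, 0.0]
ft_force: [0.7, 0.5, 0.2]
grip_width: 0.0849
grasp_force: 0.0
```

```bash
python3 -c "
from h import *
print(bot.get_obs()['joint_pos'].round(2))
go([.532,-.375,.15],2.26,8.5)"
```

```text
[-0.38  0.21 -0.03  1.33  0.   -0.86]
pos [ 452.9 -178.5  200.8] yaw 2.052 turn -0.208 q6 -0.86 tilt -1.0
4 rows
[8.5, 0.52, -5.27, 1.27, np.float64(-0.052)]
[8.5, 0.79, -5.24, 1.27, np.float64(-0.052)]
[8.5, 1.06, -5.19, 1.27, np.float64(-0.052)]
[8.5, 1.34, -5.12, 1.27, np.float64(-0.052)]
```

>>> carry_out --increments '[8.5,0.5,-5.3,1.3,-0.052,8.5,0.8,-5.2,1.3,-0.052,8.5,1.1,-5.2,1.3,-0.052,8.5,1.3,-5.1,1.3,-0.052,8.5,0,0,0,0]'

```text
clock: 6.28
eef_pos: [0.5304, -0.3757, 0.1442]
tool_rot: [-0.335, 0.942, 0.002, -0.002]
ft_force: [-1.2, 1.2, 0.5]
grip_width: 0.0848
grasp_force: 0.0
```

```bash
python3 -c "
from h import *
go([.532,-.375,.012],2.26,8.5)"
```

```text
pos [ 530.4 -375.7  144.2] yaw 2.255 turn -0.005 q6 -1.3 tilt -1.0
3 rows
[8.5, -0.06, -0.02, 4.41, np.float64(-0.002)]
[8.5, -0.05, -0.01, 4.41, np.float64(-0.001)]
[8.5, -0.06, -0.02, 4.4, np.float64(-0.002)]
```

>>> carry_out --increments '[8.5,-0.05,0,4.4,0,8.5,-0.05,0,4.4,0,8.5,-0.05,0,4.2,0,4,0,0,0.2,0,4,0,0,0,0]'

```text
clock: 6.9
eef_pos: [0.5332, -0.3723, 0.0186]
tool_rot: [-0.337, 0.941, -0.001, 0.001]
ft_force: [-0.2, -0.8, -1.0]
grip_width: 0.0525
grasp_force: 61.5
```

>>> carry_out --increments '[4,0,0,0,0,4,0,0,0,0,4,0,0,0,0,4,0,0,0,0,4,0,0,0,0]'

```text
clock: 7.52
eef_pos: [0.5337, -0.373, 0.0185]
tool_rot: [-0.337, 0.941, -0.001, 0.001]
ft_force: [0.9, 0.3, 6.4]
grip_width: 0.0518
grasp_force: 65.1
```

>>> carry_out --increments '[4,0,0,-3,0,4,0,0,-4,0,4,0,0,-5,0,4,0,0,-5,0,4,0,0,0,0]'

```text
clock: 8.15
eef_pos: [0.5346, -0.3739, 0.1922]
tool_rot: [-0.337, 0.941, -0.004, 0.003]
ft_force: [1.1, 0.3, -1.5]
grip_width: 0.051
grasp_force: 62.7
```

```bash
python3 -c "
from h import *
go([*(PC-.1*PY),.19],PYAW+np.pi/2,4)
p=bot.camera('scene'); cv2.imwrite('pics/s1.png',p['pixels'])"
```

```text
pos [ 534.6 -373.9  192.2] yaw 2.258 turn 0.82 q6 -1.3 tilt -1.0
8 rows
[4, -3.98, 3.77, 0.03, np.float64(0.102)]
[4, -3.57, 4.16, 0.03, np.float64(0.103)]
[4, -3.13, 4.5, 0.03, np.float64(0.102)]
[4, -2.65, 4.79, 0.03, np.float64(0.103)]
[4, -2.15, 5.04, 0.03, np.float64(0.102)]
[4, -1.62, 5.24, 0.02, np.float64(0.103)]
[4, -1.07, 5.37, 0.03, np.float64(0.102)]
[4, -0.53, 5.46, 0.02, np.float64(0.103)]
```

View pics/s1.png

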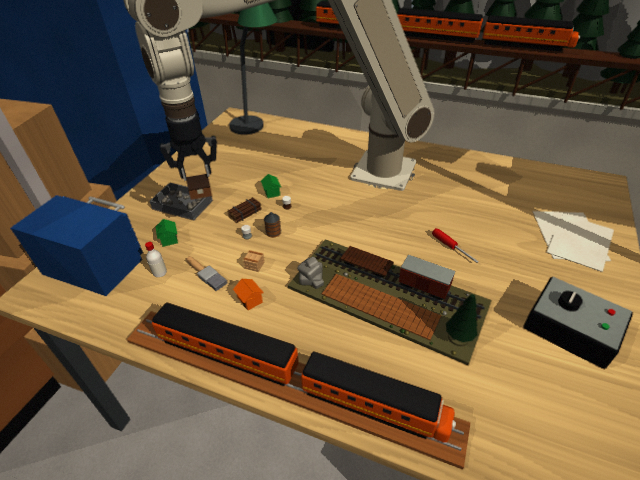

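The hut is held upright at (199,185), and the rest of the scene is unchanged. Now to the platform.

>>> carry_out --increments '[4,-4,3.8,0,0.1,4,-3.6,4.2,0,0.1,4,-3.1,4.5,0,0.1,4,-2.6,4.8,0,0.1,4,-2.1,5,0,0.1]'

```text
clock: 8.82
eef_pos: [0.5624, -0.0981, 0.1842]
tool_rot: [-0.092, 0.996, 0.001, -0.002]
ft_force: [0.3, -0.5, -1.6]
grip_width: 0.0518
grasp_force: 62.8
```

```bash
python3 -c "
from h import *
go([*(PC+.002*PX),.15],PYAW+np.pi/2,4)"
```

```text
pos [562.4 -98.1 184.2] yaw 1.755 turn 0.316 q6 -0.36 tilt -1.0
5 rows
[4, -1.77, 4.92, 0.68, np.float64(0.063)]
[4, -1.46, 5.02, 0.68, np.float64(0.063)]
[4, -1.14, 5.11, 0.69, np.float64(0.064)]
[4, -0.8, 5.17, 0.68, np.float64(0.063)]
[4, -0.48, 5.21, 0.69, np.float64(0.063)]
```

>>> carry_out --increments '[4,-1.8,4.9,0,0.063,4,-1.5,5,0,0.063,4,-1.1,5.1,1,0.063,4,-0.8,5.2,1,0.063,4,-0.5,5.2,1.4,0.063]'

```text
clock: 9.45
eef_pos: [0.6042, 0.1594, 0.1501]
tool_rot: [0.065, 0.998, -0.001, -0.002]
ft_force: [1.9, -0.1, -0.5]
grip_width: 0.0516
grasp_force: 62.8
```

>>> carry_out --increments '[4,0,0,3,0,4,0,0,3,0,4,0,0,0,0,4,0,0,0,0,4,0,0,0,0]'

```text
clock: 10.07
eef_pos: [0.6064, 0.1581, 0.0941]
tool_rot: [0.064, 0.998, 0.0, 0.001]
ft_force: [1.0, -0.2, -0.4]
grip_width: 0.0513
grasp_force: 62.9
```

```bash
python3 -c "
from h import *
go([*(PC+.002*PX),.0345],PYAW+np.pi/2,4,speed=.03)
p=bot.camera('top'); cv2.imwrite('pics/t2.png',cv2.resize(p['pixels'][120:300,90:370],None,fx=2.5,fy=2.5))
for n in('top','scene'):
    p=bot.camera(n)
    for d in bot.place_of(p,'hut'):
        q=w(p,d['xyz']); print(d['p'],q.round(3),((q[:2]-PC)@np.c_[PX,PY]).round(4))"
```

```text
pos [606.4 158.1  94.1] yaw 1.443 turn 0.004 q6 0.38 tilt -1.0
2 rows
[4, 0.12, 0.08, 2.98, np.float64(0.002)]
[4, 0.12, 0.09, 2.98, np.float64(0.002)]
0.95 [ 0.697 -0.165  0.003] [ 0.1364 -0.3103]
0.85 [ 0.258 -0.318  0.003] [-0.2785 -0.5199]
0.77 [0.609 0.153 0.076] [ 0.0075 -0.0061]
0.67 [ 0.572 -0.499 -0.004] [ 0.0572 -0.6573]
0.88 [0.607 0.162 0.076] [0.0044 0.0022]
0.87 [ 0.697 -0.161  0.001] [ 0.1357 -0.306 ]
0.84 [ 0.252 -0.317 -0.002] [-0.2843 -0.5193]
0.68 [ 0.576 -0.5   -0.003] [ 0.0606 -0.6584]
```

View pics/t2.png

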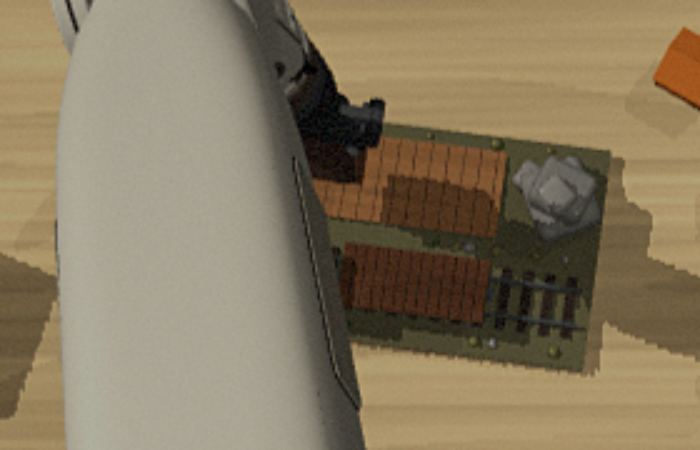

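The top view is mostly hidden by the arm, but it shows the hut's edge at (335,160), above the planks. The networks agree to a few mm, so I'll lower it.

>>> carry_out --increments '[4,0.18,0.09,3,0,4,0.17,0.09,2,0,4,0,0,0.5,0,4,0,0,0,0,4,0,0,0,0]'

```text
clock: 10.95
eef_pos: [0.6032, 0.1605, 0.0389]
tool_rot: [0.064, 0.998, 0.0, 0.001]
ft_force: [-0.7, 0.2, -0.6]
grip_width: 0.0519
grasp_force: 62.9
```

```bash
python3 -c "
from h import *
go([*(PC+.0005*PX),.0345],PYAW+np.pi/2,4,speed=.03)"
```

```text
pos [603.2 160.5  38.9] yaw 1.443 turn 0.005 q6 0.39 tilt -1.0
1 rows
[4, 0.03, -0.03, 0.44, np.float64(0.005)]
```

>>> carry_out --increments '[4,0,0,0.4,0,4,0,0,0,0,7.5,0,0,0,0,7.5,0,0,0,0,7.5,0,0,0,0]'

```text
clock: 11.58
eef_pos: [0.6019, 0.1603, 0.0335]
tool_rot: [0.064, 0.998, -0.0, -0.0]
ft_force: [-0.9, -0.3, -0.1]
grip_width: 0.0746
grasp_force: 0.0
```

>>> carry_out --increments '[7.5,0,0,0,0,7.5,0,0,-4,0,7.5,0,0,-5,0,7.5,0,0,-5,0,7.5,0,0,-2,0]'

```text
clock: 12.2
eef_pos: [0.6038, 0.1608, 0.1979]
tool_rot: [0.064, 0.998, 0.001, 0.003]
ft_force: [-0.4, 0.4, -1.5]
grip_width: 0.0751
grasp_force: 0.0
```

```bash
python3 -c "
from h import *
go([.4366,-.2214,.2],.5,8.5)"
```

```text
pos [603.8 160.8 197.9] yaw 1.444 turn 0.944 q6 0.39 tilt -1.0
8 rows
[8.5, 1.47, -5.0, -0.03, np.float64(0.118)]
[8.5, 0.87, -5.14, -0.03, np.float64(0.118)]
[8.5, 0.26, -5.21, -0.03, np.float64(0.118)]
[8.5, -0.36, -5.2, -0.02, np.float64(0.118)]
[8.5, -0.97, -5.12, -0.03, np.float64(0.118)]
[8.5, -1.57, -4.97, -0.02, np.float64(0.118)]
[8.5, -2.14, -4.76, -0.03, np.float64(0.118)]
[8.5, -2.69, -4.47, -0.02, np.float64(0.118)]
```

>>> carry_out --increments '[8.5,1.5,-5,0,0.118,8.5,0.9,-5.1,0,0.118,8.5,0.3,-5.2,0,0.118,8.5,-0.4,-5.2,0,0.118,8.5,-1,-5.1,0,0.118]'

```text
clock: 12.82
eef_pos: [0.4966, -0.0793, 0.1938]
tool_rot: [0.353, 0.936, -0.0, 0.0]
ft_force: [0.6, -0.0, -1.5]
grip_width: 0.0853
grasp_force: 0.0
```

```bash
python3 -c "
from h import *
for n in('top','scene'):
    p=bot.camera(n); r=rect(p,'hut',PC,.045,.1)
    if n=='top': cv2.imwrite('pics/t3.png',cv2.resize(p['pixels'][120:360,90:490],None,fx=2,fy=2))
    print(r, r and ((np.array(r['c'])/1000-PC)@np.c_[PX,PY]).round(4))
    for d in bot.place_of(p,'hut'):
        q=w(p,d['xyz']); print(d['p'],q.round(3),((q[:2]-PC)@np.c_[PX,PY]).round(4))
    print('tank',rect(p,'tank',(.434,-.222),.03,.1))
go([.4366,-.2214,.12],.5,8.5)"
```

```text
{'p': 0.67, 'c': [601.2, 159.5], 'size': [58.0, 57.1], 'yaw': 3.027, 'mean': [598.6, 158.3, 62.9], 'ztop': np.float64(75.1), 'n': 674} [-0.001  -0.0009]
0.82 [ 0.256 -0.317  0.001] [-0.2806 -0.5191]
0.71 [ 0.575 -0.5   -0.003] [ 0.0595 -0.658 ]
0.67 [0.605 0.158 0.016] [ 0.0033 -0.0021]
tank {'p': 0.57, 'c': [436.9, -220.7], 'size': [44.6, 44.0], 'yaw': 2.912, 'mean': [435.1, -219.0, 62.4], 'ztop': np.float64(77.0), 'n': 366}
{'p': 0.8, 'c': [600.7, 161.5], 'size': [58.8, 56.2], 'yaw': 3.005, 'mean': [608.9, 162.4, 61.3], 'ztop': np.float64(72.3), 'n': 436} [-0.0017  0.001 ]
0.93 [0.602 0.162 0.015] [-0.001   0.0018]
0.85 [ 0.255 -0.318 -0.   ] [-0.2818 -0.5194]
0.78 [ 0.697 -0.163  0.002] [ 0.1364 -0.3079]
0.61 [ 0.576 -0.497 -0.005] [ 0.0602 -0.6547]
tank {'p': 0.64, 'c': [444.5, -216.2], 'size': [42.2, 35.3], 'yaw': 1.874, 'mean': [448.3, -213.4, 53.9], 'ztop': np.float64(71.5), 'n': 212}
pos [497.9 -76.9 193.6] yaw 0.856 turn 0.356 q6 0.56 tilt -1.0
4 rows
[8.5, -1.21, -3.73, 1.84, np.float64(0.089)]
[8.5, -1.54, -3.61, 1.84, np.float64(0.089)]
[8.5, -1.85, -3.46, 1.84, np.float64(0.089)]
[8.5, -2.16, -3.29, 1.84, np.float64(0.089)]
```

View pics/t3.png

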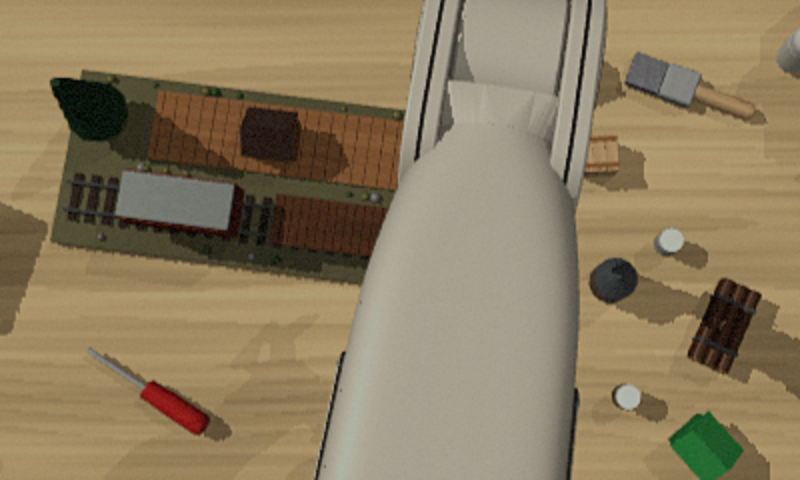

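The hut at (270,133) in the crop stands within about 2 mm of the platform's middle, and its yaw is good. Next is the tank at (613,281).

>>> carry_out --increments '[8.5,-1.2,-3.7,1.5,0.09,8.5,-1.5,-3.6,1.5,0.09,8.5,-1.8,-3.5,1.5,0.09,8.5,-2.1,-3.3,1.5,0.09,8.5,0,0,0,0]'

```text
clock: 13.85
eef_pos: [0.4333, -0.2215, 0.1322]
tool_rot: [0.514, 0.858, -0.0, -0.001]
ft_force: [-0.1, 0.7, 0.1]
grip_width: 0.0853
grasp_force: 0.0
```

```bash
python3 -c "
from h import *
go([.4366,-.221,.02],.5,8.5)"
```

```text
pos [ 433.3 -221.5  132.2] yaw 0.492 turn -0.008 q6 0.61 tilt -1.0
3 rows
[8.5, -0.04, 0.11, 3.74, np.float64(-0.003)]
[8.5, -0.04, 0.1, 3.74, np.float64(-0.002)]
[8.5, -0.04, 0.11, 3.74, np.float64(-0.003)]
```

>>> carry_out --increments '[8.5,0,0.1,3.7,0,8.5,0,0.1,3.7,0,8.5,0,0.1,3.7,0,8.5,0,0,0,0,3.5,0,0,0,0]'

```text
clock: 14.48
eef_pos: [0.4386, -0.2192, 0.0239]
tool_rot: [0.512, 0.859, 0.0, 0.001]
ft_force: [-1.0, 0.3, 0.4]
grip_width: 0.0693
grasp_force: 0.0
```

>>> carry_out --increments '[3.5,0,0,0,0,3.5,0,0,0,0,3.5,0,0,0,0,3.5,0,0,0,0,3.5,0,0,0,0]'

```text
clock: 15.1
eef_pos: [0.4387, -0.2208, 0.0267]
tool_rot: [0.513, 0.858, -0.0, 0.003]
ft_force: [-5.4, 1.7, 18.7]
grip_width: 0.0355
grasp_force: 28.9
```

>>> carry_out --increments '[3.5,0,0,-3,0,3.5,0,0,-4,0,3.5,0,0,-5,0,3.5,0,0,-5,0,3.5,0,0,-1,0]'

```text
clock: 15.72
eef_pos: [0.4395, -0.2209, 0.2077]
tool_rot: [0.513, 0.858, 0.0, 0.005]
ft_force: [-0.7, -0.1, -0.7]
grip_width: 0.0349
grasp_force: 0.0
```

```bash
python3 -c "
from h import *
go([*(PC-.1*PY),.18],PYAW,3.5)"
```

```text
pos [ 439.5 -220.9  207.7] yaw 0.493 turn 0.625 q6 0.61 tilt -1.0
6 rows
[3.5, 2.96, 4.42, 0.46, np.float64(0.104)]
[3.5, 3.4, 4.09, 0.46, np.float64(0.104)]
[3.5, 3.81, 3.72, 0.46, np.float64(0.105)]
[3.5, 4.18, 3.3, 0.46, np.float64(0.104)]
[3.5, 4.49, 2.84, 0.47, np.float64(0.104)]
[3.5, 4.77, 2.37, 0.46, np.float64(0.104)]
```

The gripper closed past the tank's diameter and reads no grip force, so the pads probably slipped up the cone. I'll look.

```bash
python3 -c "
from h import *
for n in('top','scene'):
    p=bot.camera(n)
    print(rect(p,'tank',(.434,-.222),.03,.1),[(d['p'],w(p,d['xyz']).round(3)) for d in bot.place_of(p,'tank')])
cv2.imwrite('pics/s4.png',cv2.resize(p['pixels'][120:320,130:430],None,fx=2.5,fy=2.5))"
```

```text
{'p': 0.91, 'c': [437.2, -219.9], 'size': [44.8, 43.4], 'yaw': 3.075, 'mean': [436.4, -218.6, 62.3], 'ztop': np.float64(78.2), 'n': 380} [(0.7, array([ 0.437, -0.22 ,  0.001]))]
{'p': 0.67, 'c': [443.1, -214.7], 'size': [46.2, 37.3], 'yaw': 2.394, 'mean': [448.8, -213.1, 53.8], 'ztop': np.float64(71.8), 'n': 222} [(0.59, array([ 0.438, -0.221, -0.004]))]
```

View pics/s4.png

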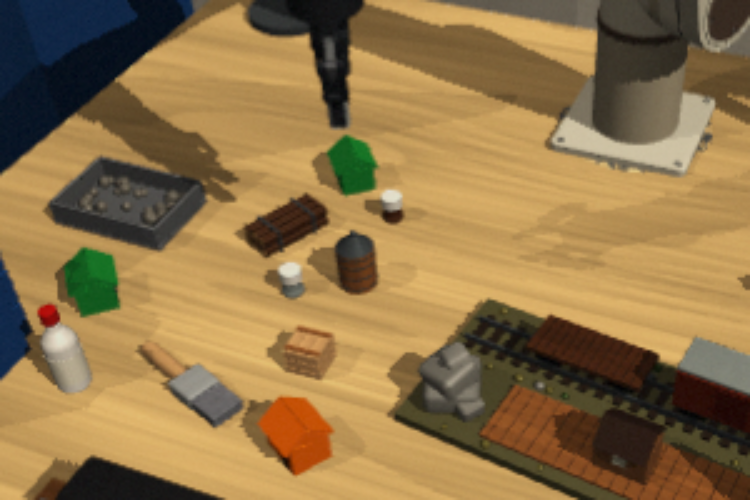

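The tank at (355,262) in the crop still stands upright at about (437,-220) mm. I'll regrasp it lower.

>>> carry_out --increments '[8.5,0,-0.2,0,0,8.5,0,0,0,0,8.5,0,0,4,0,8.5,0,0,4,0,8.5,0,0,2,0]'

```text
clock: 16.65
eef_pos: [0.4337, -0.2197, 0.1001]
tool_rot: [0.513, 0.858, -0.0, -0.002]
ft_force: [0.3, 1.3, -0.4]
grip_width: 0.0855
grasp_force: 0.0
```

```bash
python3 -c "
from h import *
go([.437,-.2205,.011],.5,8.5)"
```

```text
pos [ 433.7 -219.7  100.1] yaw 0.493 turn -0.007 q6 0.61 tilt -1.0
2 rows
[8.5, -0.11, 0.13, 4.46, np.float64(-0.003)]
[8.5, -0.11, 0.12, 4.45, np.float64(-0.004)]
```

>>> carry_out --increments '[8.5,-0.05,0.1,3,0,8.5,-0.05,0.1,3,0,8.5,0,0,2.9,0,8.5,0,0,0,0,8.5,0,0,0,0]'

```text
clock: 17.27
eef_pos: [0.4382, -0.2208, 0.0144]
tool_rot: [0.513, 0.858, 0.0, 0.0]
ft_force: [1.0, 0.0, 0.5]
grip_width: 0.0851
grasp_force: 0.0
```

>>> carry_out --increments '[3.5,0,0,0.3,0,3.5,0,0,0,0,3.5,0,0,0,0,3.5,0,0,0,0,3.5,0,0,0,0]'

```text
clock: 17.9
eef_pos: [0.4384, -0.2208, 0.0118]
tool_rot: [0.513, 0.858, 0.0, 0.001]
ft_force: [-0.9, 1.2, 5.8]
grip_width: 0.0434
grasp_force: 60.5
```

>>> carry_out --increments '[3.5,0,0,-3,0,3.5,0,0,-4,0,3.5,0,0,-5,0,3.5,0,0,-5,0,3.5,0,0,-1,0]'

```text
clock: 18.52
eef_pos: [0.4395, -0.2215, 0.1944]
tool_rot: [0.513, 0.858, 0.0, 0.004]
ft_force: [0.3, -0.9, -0.9]
grip_width: 0.0432
grasp_force: 61.8
```

```bash
python3 -c "
from h import *
go([*(PC-.1*PY),.18],PYAW,3.5)"
```

```text
pos [ 439.5 -221.5  194.4] yaw 0.493 turn 0.625 q6 0.61 tilt -1.0
6 rows
[3.5, 2.97, 4.43, 0.24, np.float64(0.104)]
[3.5, 3.41, 4.1, 0.24, np.float64(0.104)]
[3.5, 3.82, 3.72, 0.24, np.float64(0.105)]
[3.5, 4.19, 3.3, 0.24, np.float64(0.104)]
[3.5, 4.5, 2.84, 0.24, np.float64(0.104)]
[3.5, 4.78, 2.36, 0.24, np.float64(0.104)]
```

>>> carry_out --increments '[3.5,3,4.4,0,0.105,3.5,3.4,4.1,0,0.105,3.5,3.8,3.7,0,0.105,3.5,4.2,3.3,0,0.105,3.5,4.5,2.8,0,0.105]'

```text
clock: 19.15
eef_pos: [0.5613, 0.0163, 0.1888]
tool_rot: [0.719, 0.695, -0.001, -0.001]
ft_force: [1.0, 0.2, -1.5]
grip_width: 0.0435
grasp_force: 61.8
```

```bash
python3 -c "
from h import *
go([*(PC-.1*PY),.1],PYAW,3.5,speed=.03)"
```

```text
pos [561.3  16.3 188.8] yaw -0.035 turn 0.097 q6 1.63 tilt -1.0
4 rows
[3.5, 1.15, 0.66, 2.22, np.float64(0.024)]
[3.5, 1.16, 0.63, 2.22, np.float64(0.025)]
[3.5, 1.17, 0.6, 2.22, np.float64(0.024)]
[3.5, 1.19, 0.56, 2.22, np.float64(0.024)]
```

>>> carry_out --increments '[3.5,1.6,0.9,0,0.04,3.5,1.6,0.8,2,0.04,3.5,1.5,0.7,3,0.017,3.5,0,0,3,0,3.5,0,0,0,0]'

```text
clock: 19.77
eef_pos: [0.5852, 0.0598, 0.1061]
tool_rot: [0.751, 0.66, -0.004, -0.003]
ft_force: [-0.8, -0.3, -2.1]
grip_width: 0.0434
grasp_force: 61.8
```

```bash
python3 -c "
from h import *
T=PC-.1*PY; print(T)
go([*T,.029],PYAW,3.5,speed=.03)
for n in('top','scene'):
    p=bot.camera(n); print(rect(p,'tank',T,.03,.2),[(d['p'],w(p,d['xyz']).round(3)) for d in bot.place_of(p,'tank')])"
```

```text
[0.5891383  0.06116994]
pos [585.2  59.8 106.1] yaw -0.128 turn 0.004 q6 1.8 tilt -1.0
3 rows
[3.5, 0.06, 0.12, 2.57, np.float64(0.001)]
[3.5, 0.06, 0.13, 2.57, np.float64(0.002)]
[3.5, 0.06, 0.12, 2.57, np.float64(0.001)]
{'p': 0.63, 'c': [583.3, 38.1], 'size': [23.8, 5.1], 'yaw': 0.065, 'mean': [582.4, 37.9, 138.4], 'ztop': np.float64(156.3), 'n': 51} [(0.42, array([0.577, 0.061, 0.093]))]
{'p': 0.56, 'c': [598.0, 67.8], 'size': [45.0, 26.6], 'yaw': 2.261, 'mean': [602.4, 70.0, 132.8], 'ztop': np.float64(167.5), 'n': 317} [(0.69, array([0.589, 0.057, 0.096])), (0.41, array([ 0.578, -0.206, -0.   ]))]
```

>>> carry_out --increments '[3.5,0.06,0.15,2.5,0,3.5,0.06,0.1,2.5,0,3.5,0,0.05,1.8,0,3.5,0,0,0,0,3.5,0,0,0,0]'

```text
clock: 20.7
eef_pos: [0.5931, 0.0608, 0.0441]
tool_rot: [0.751, 0.66, 0.001, 0.001]
ft_force: [0.4, 0.4, -0.5]
grip_width: 0.0434
grasp_force: 61.9
```

```bash
python3 -c "
from h import *
T=PC-.1*PY
go([*T,.029],PYAW,3.5,speed=.03)"
```

```text
pos [593.1  60.8  44.1] yaw -0.129 turn 0.003 q6 1.8 tilt -1.0
1 rows
[3.5, -0.02, -0.4, 1.51, np.float64(0.003)]
```

>>> carry_out --increments '[3.5,0,-0.2,0.7,0,3.5,0,-0.1,0.4,0,3.5,0,0,0.2,0,3.5,0,0,0,0,3.5,0,0,0,0]'

```text
clock: 21.32
eef_pos: [0.5893, 0.0612, 0.0297]
tool_rot: [0.751, 0.66, 0.0, 0.0]
ft_force: [-0.5, -0.0, -1.9]
grip_width: 0.0438
grasp_force: 61.9
```

```bash
python3 -c "
from h import *
T=PC-.1*PY
go([*T,.028],PYAW,3.5,speed=.03)"
```

```text
pos [589.3  61.2  29.7] yaw -0.128 turn 0.004 q6 1.8 tilt -1.0
1 rows
[3.5, -0.0, -0.01, 0.17, np.float64(0.004)]
```

>>> carry_out --increments '[3.5,0,0,0.15,0,3.5,0,0,0,0,6.5,0,0,0,0,6.5,0,0,0,0,6.5,0,0,0,0]'

```text
clock: 21.95
eef_pos: [0.5893, 0.0612, 0.0284]
tool_rot: [0.751, 0.66, 0.0, 0.0]
ft_force: [-1.4, 0.1, 0.2]
grip_width: 0.0649
grasp_force: 0.0
```

>>> carry_out --increments '[6.5,0,0,0,0,6.5,0,0,-4,0,6.5,0,0,-5,0,6.5,0,0,-5,0,6.5,0,0,-2.5,0]'

```text
clock: 22.58
eef_pos: [0.5905, 0.0613, 0.1969]
tool_rot: [0.751, 0.66, 0.002, 0.002]
ft_force: [0.9, -0.0, 0.2]
grip_width: 0.0652
grasp_force: 0.0
```

```bash
python3 -c "
from h import *
go([.581,-.209,.14],0.048,8)
p=bot.camera('scene');print(rect(p,'crate',(.582,-.209),.025,.045,r=.08),[(d['p'],w(p,d['xyz']).round(3)) for d in bot.place_of(p,'crate')])
p=bot.camera('top');print(rect(p,'crate',(.582,-.209),.025,.045))"
```

```text
pos [590.5  61.3 196.9] yaw -0.128 turn -0.176 q6 1.8 tilt -1.0
6 rows
[8, -4.49, 0.42, 0.95, np.float64(-0.029)]
[8, -4.5, 0.29, 0.95, np.float64(-0.03)]
[8, -4.5, 0.15, 0.95, np.float64(-0.029)]
[8, -4.51, 0.03, 0.95, np.float64(-0.03)]
[8, -4.51, -0.11, 0.94, np.float64(-0.029)]
[8, -4.5, -0.25, 0.95, np.float64(-0.029)]
{'p': 0.67, 'c': [583.8, -205.4], 'size': [43.9, 40.4], 'yaw': 0.09, 'mean': [584.9, -203.6, 33.7], 'ztop': np.float64(37.6), 'n': 192} [(0.88, array([ 0.577, -0.206,  0.002])), (0.15, array([0.627, 0.354, 0.017]))]
{'p': 0.62, 'c': [581.5, -209.2], 'size': [43.3, 43.0], 'yaw': 0.059, 'mean': [580.4, -208.8, 35.9], 'ztop': np.float64(40.1), 'n': 373}
```

>>> carry_out --increments '[8,-5.4,0.5,0.2,-0.03,8,-5.4,0.3,0.5,-0.03,8,-5.4,0.2,1,-0.04,8,-5.4,0,2,-0.04,8,-5.4,-0.2,2,-0.04]'

```text
clock: 23.45
eef_pos: [0.5788, -0.2103, 0.1335]
tool_rot: [0.688, 0.726, -0.001, -0.002]
ft_force: [0.5, 0.4, -0.2]
grip_width: 0.0803
grasp_force: 0.0
```

>>> carry_out --increments '[8,0,0,0,0,8,0,0,0,0,8,0,0,0,0,8,0,0,0,0,8,0,0,0,0]'

```text
clock: 24.08
eef_pos: [0.5807, -0.2081, 0.1367]
tool_rot: [0.688, 0.726, 0.0, 0.0]
ft_force: [-0.0, 0.7, -0.4]
grip_width: 0.0801
grasp_force: 0.0
```

```bash
python3 -c "
from h import *
go([.5815,-.208,.07],0.058,8,speed=.04)"
```

```text
pos [ 580.7 -208.1  136.7] yaw 0.053 turn -0.005 q6 1.17 tilt -1.0
2 rows
[8, 0.0, 0.04, 3.33, np.float64(-0.002)]
[8, 0.01, 0.05, 3.34, np.float64(-0.003)]
```

>>> carry_out --increments '[8,0,0.05,4,0,8,0,0,4,0,8,0,0,3,0,8,0,0,1.7,0,8,0,0,0,0]'

```text
clock: 24.7
eef_pos: [0.5799, -0.2085, 0.0082]
tool_rot: [0.689, 0.725, -0.0, -0.001]
ft_force: [0.1, 0.3, 0.4]
grip_width: 0.0805
grasp_force: 0.0
```

>>> carry_out --increments '[8,0,0,0.2,0,3,0,0,0,0,3,0,0,0,0,3,0,0,0,0,3,0,0,0,0]'

```text
clock: 25.32
eef_pos: [0.5808, -0.2091, 0.0073]
tool_rot: [0.689, 0.725, 0.0, 0.0]
ft_force: [-0.2, 0.2, 0.1]
grip_width: 0.0297
grasp_force: 0.0
```

```bash
python3 -c "
from h import *
o=bot.get_obs(); print(o['eef_pos'],o['grip_width'],o['grasp_force'])
p=bot.camera('scene'); print([(d['p'],w(p,d['xyz']).round(3)) for d in bot.place_of(p,'crate')])
cv2.imwrite('pics/s5.png',cv2.resize(p['pixels'][180:330,170:370],None,fx=4,fy=4))"
```

```text
[ 0.5807916  -0.20909693  0.00733845] 0.029742781459130625 0.0
[(0.63, array([0.601, 0.159, 0.002])), (0.53, array([ 0.581, -0.207,  0.003]))]
```

View pics/s5.png

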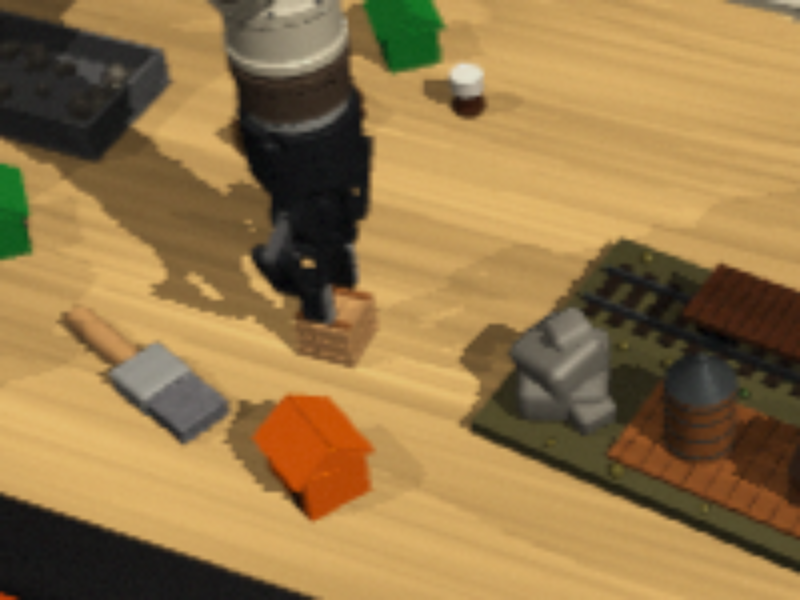

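The near fingertip at (320,300) in the crop sits over the crate's top edge, so the fingertips are higher than I assumed. I'll lift and measure tip height against the TCP.

>>> carry_out --increments '[4.2,0,0,-4,0,4.2,0,0,-5,0,4.2,0,0,-5,0,4.2,0,0,0,0,4.2,0,0,0,0]'

```text
clock: 26.05
eef_pos: [0.5804, -0.2089, 0.1468]
tool_rot: [0.689, 0.725, -0.0, -0.0]
ft_force: [0.1, 0.2, -1.2]
grip_width: 0.0419
grasp_force: 0.0
```

```bash
python3 -c "
from h import *
o=bot.get_obs(); e=o['eef_pos']; print(e,o['grip_width'])
for n in('scene','top'):
    p=bot.camera(n); C=cloud(p); m=(np.abs(C[...,:2]-e[:2]).max(-1)<.07)&(C[...,2]>.06)
    print(n,m.sum(),np.sort(C[m][:,2])[:12].round(3))
    if n=='scene': q=p
    print(rect(p,'crate',(.582,-.209),.025,.045))
cv2.imwrite('pics/s6.png',cv2.resize(q['pixels'][150:330,150:350],None,fx=3,fy=3))"
```

```text
[ 0.58039921 -0.20891384  0.14676696] 0.04192909585222517
scene 10346 [0.177 0.177 0.178 0.18  0.18  0.18  0.18  0.181 0.181 0.181 0.181 0.181]
{'p': 0.77, 'c': [581.6, -205.7], 'size': [46.3, 43.4], 'yaw': 0.053, 'mean': [584.4, -204.8, 33.8], 'ztop': np.float64(38.1), 'n': 210}
top 7292 [0.277 0.278 0.476 0.477 0.482 0.483 0.484 0.485 0.486 0.486 0.487 0.487]
None
```

View pics/s6.png

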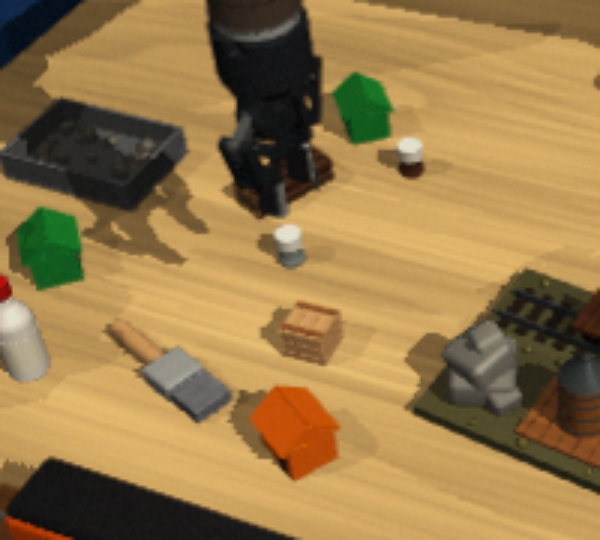

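The crate is undisturbed at (311,332) in the crop. The tips are about 32 mm above the reported TCP, so I need to go that much lower.

>>> carry_out --increments '[7.5,0,0.05,4,0,7.5,0,0,4,0,7.5,0,0,4,0,7.5,0,0,2,0,7.5,0,0,1,0]'

```text
clock: 26.88
eef_pos: [0.5793, -0.2084, -0.0056]
tool_rot: [0.689, 0.725, -0.001, -0.002]
ft_force: [-0.1, 0.5, 0.0]
grip_width: 0.0751
grasp_force: 0.0
```

>>> carry_out --increments '[7.5,0,0,0.5,0,7.5,0,0,0.5,0,7.5,0,0,0.5,0,7.5,0,0,0,0,7.5,0,0,0,0]'

```text
clock: 27.5
eef_pos: [0.5815, -0.2091, -0.0174]
tool_rot: [0.689, 0.725, 0.0, 0.0]
ft_force: [-0.0, -0.3, -0.3]
grip_width: 0.0749
grasp_force: 0.0
```

>>> carry_out --increments '[7.5,0,0,0.4,0,3.5,0,0,0,0,3.5,0,0,0,0,3.5,0,0,0,0,3.5,0,0,0,0]'

```text
clock: 28.12
eef_pos: [0.5814, -0.2091, -0.0217]
tool_rot: [0.689, 0.725, 0.0, 0.0]
ft_force: [1.0, -0.5, 1.4]
grip_width: 0.0407
grasp_force: 61.5
```

>>> carry_out --increments '[3.5,0,0,-3,0,3.5,0,0,-4,0,3.5,0,0,-5,0,3.5,0,0,-5,0,3.5,0,0,-2,0]'

```text
clock: 28.75
eef_pos: [0.5827, -0.2096, 0.1719]
tool_rot: [0.689, 0.725, 0.001, 0.003]
ft_force: [0.3, 0.3, -1.1]
grip_width: 0.0409
grasp_force: 61.2
```

```bash
python3 -c "
from h import *
go([*(PC+.1*PY+.005*PX),.17],PYAW,3.5,speed=.056)"
```

```text
pos [ 582.7 -209.6  171.9] yaw 0.051 turn 0.183 q6 1.17 tilt -1.0
9 rows
[3.5, 5.18, 0.69, 0.02, np.float64(0.02)]
[3.5, 5.19, 0.58, 0.02, np.float64(0.021)]
[3.5, 5.2, 0.47, 0.02, np.float64(0.02)]
[3.5, 5.21, 0.37, 0.02, np.float64(0.021)]
[3.5, 5.21, 0.26, 0.02, np.float64(0.02)]
[3.5, 5.22, 0.16, 0.02, np.float64(0.02)]
[3.5, 5.22, 0.05, 0.02, np.float64(0.021)]
[3.5, 5.22, -0.06, 0.03, np.float64(0.02)]
[3.5, 5.21, -0.16, 0.02, np.float64(0.02)]
```

>>> carry_out --increments '[3.5,5.2,0.7,0,0.02,3.5,5.2,0.6,0,0.02,3.5,5.2,0.5,0,0.02,3.5,5.2,0.4,0,0.02,3.5,5.2,0.3,0,0.02]'

```text
clock: 29.38
eef_pos: [0.6028, 0.0529, 0.1677]
tool_rot: [0.724, 0.689, -0.0, -0.0]
ft_force: [1.1, -0.4, -1.3]
grip_width: 0.0411
grasp_force: 61.2
```

>>> carry_out --increments '[3.5,5.2,0.2,0,0.02,3.5,5.2,0,0,0.02,3.5,4.5,0,0,0.02,3.5,3.5,-0.1,0,0.02,3.5,0,0,0,0]'

```text
clock: 30.0
eef_pos: [0.6173, 0.2377, 0.1669]
tool_rot: [0.75, 0.662, -0.001, -0.0]
ft_force: [0.2, -1.1, -1.0]
grip_width: 0.041
grasp_force: 61.2
```

```bash
python3 -c "
from h import *
go([*(PC+.1*PY),.04],PYAW,3.5,speed=.035)"
```

```text
pos [617.3 237.7 166.9] yaw -0.124 turn 0.008 q6 2.06 tilt -1.0
4 rows
[3.5, 0.53, -0.11, 3.17, np.float64(0.002)]
[3.5, 0.53, -0.11, 3.17, np.float64(0.002)]
[3.5, 0.53, -0.12, 3.17, np.float64(0.002)]
[3.5, 0.54, -0.11, 3.18, np.float64(0.002)]
```

>>> carry_out --increments '[3.5,1.1,-0.2,0,0.008,3.5,1,-0.2,3,0,3.5,0,0,3.5,0,3.5,0,0,3.5,0,3.5,0,0,2,0]'

```text
clock: 30.62
eef_pos: [0.6155, 0.2546, 0.0457]
tool_rot: [0.754, 0.657, -0.002, -0.001]
ft_force: [0.1, -0.1, -0.7]
grip_width: 0.0407
grasp_force: 61.2
```

>>> carry_out --increments '[3.5,0,0,0,0,3.5,0,0,0,0,3.5,0,0,0,0,3.5,0,0,0,0,3.5,0,0,0,0]'

```text
clock: 31.25
eef_pos: [0.6171, 0.2563, 0.0488]
tool_rot: [0.754, 0.657, 0.0, 0.0]
ft_force: [-1.5, -0.7, -1.4]
grip_width: 0.0405
grasp_force: 61.2
```

```bash
python3 -c "
from h import *
go([*(PC+.1*PY),-.005],PYAW,3.5,speed=.035)
for n in('scene','top'):
    p=bot.camera(n); print([(d['p'],w(p,d['xyz']).round(3),((w(p,d['xyz'])[:2]-PC)@np.c_[PX,PY]).round(4)) for d in bot.place_of(p,'crate')])"
```

```text
pos [617.1 256.3  48.8] yaw -0.136 turn -0.004 q6 2.1 tilt -1.0
2 rows
[3.5, 0.14, -0.1, 2.69, np.float64(-0.002)]
[3.5, 0.15, -0.11, 2.69, np.float64(-0.002)]
[(0.5, array([0.612, 0.258, 0.072]), array([-0.003 ,  0.0983]))]
[(0.6, array([0.62 , 0.254, 0.071]), array([0.0051, 0.0954]))]
```

Confirmed. Lower, settle and release.

>>> carry_out --increments '[3.5,0.15,-0.1,2.5,0,3.5,0.15,-0.1,2,0,3.5,0,0,0.5,0,3.5,0,0,0,0,3.5,0,0,0,0]'

```text
clock: 32.08
eef_pos: [0.6162, 0.2597, -0.0006]
tool_rot: [0.754, 0.657, 0.001, 0.0]
ft_force: [-0.7, 0.3, -0.3]
grip_width: 0.0407
grasp_force: 61.2
```

```bash
python3 -c "
from h import *
go([*(PC+.1*PY),-.006],PYAW,3.5,speed=.035)"
```

```text
pos [ 6.162e+02  2.597e+02 -6.000e-01] yaw -0.137 turn -0.005 q6 2.11 tilt -1.0
1 rows
[3.5, -0.04, -0.07, 0.54, np.float64(-0.005)]
```

>>> carry_out --increments '[3.5,0,0,0.45,0,3.5,0,0,0,0,6,0,0,0,0,6,0,0,0,0,6,0,0,0,0]'

```text
clock: 32.7
eef_pos: [0.6152, 0.2593, -0.0064]
tool_rot: [0.754, 0.657, -0.0, -0.0]
ft_force: [0.0, 0.5, 0.1]
grip_width: 0.0598
grasp_force: 0.0
```

>>> carry_out --increments '[6,0,0,0,0,6,0,0,-4,0,6,0,0,-5,0,6,0,0,-5,0,6,0,0,-5,0]'

```text
clock: 33.33
eef_pos: [0.6151, 0.2593, 0.1853]
tool_rot: [0.754, 0.657, 0.0, 0.0]
ft_force: [0.0, 0.5, -2.1]
grip_width: 0.0599
grasp_force: 0.0
```

```bash
python3 -c "
from h import *
p=bot.camera('top');print(rect(p,'logs',(.388,-.345),.02,.04))
go([.388,-.345,.15],2.70-np.pi/2,8.5)"
```

```text
None
pos [618.7 260.9 191.7] yaw -0.136 turn -1.266 q6 2.11 tilt -0.9999
12 rows
[8.5, -5.26, -1.22, 0.35, np.float64(-0.105)]
[8.5, -5.11, -1.76, 0.35, np.float64(-0.106)]
[8.5, -4.89, -2.29, 0.35, np.float64(-0.105)]
[8.5, -4.62, -2.79, 0.35, np.float64(-0.106)]
[8.5, -4.3, -3.27, 0.35, np.float64(-0.105)]
[8.5, -3.94, -3.7, 0.35, np.float64(-0.106)]
[8.5, -3.52, -4.1, 0.35, np.float64(-0.105)]
[8.5, -3.08, -4.44, 0.34, np.float64(-0.106)]
[8.5, -2.59, -4.74, 0.35, np.float64(-0.105)]
[8.5, -2.08, -4.99, 0.34, np.float64(-0.106)]
[8.5, -1.53, -5.18, 0.35, np.float64(-0.105)]
[8.5, -0.98, -5.32, 0.34, np.float64(-0.106)]
```

>>> carry_out --increments '[8.5,-5.3,-1.2,0,-0.105,8.5,-5.1,-1.8,0,-0.105,8.5,-4.9,-2.3,0,-0.105,8.5,-4.6,-2.8,0,-0.105,8.5,-4.3,-3.3,0,-0.105]'

```text
clock: 34.05
eef_pos: [0.5171, 0.0053, 0.1831]
tool_rot: [0.556, 0.831, -0.0, -0.0]
ft_force: [-0.2, -0.8, 0.3]
grip_width: 0.0851
grasp_force: 0.0
```

>>> carry_out --increments '[8.5,-3.9,-3.7,0.3,-0.105,8.5,-3.5,-4.1,0.3,-0.105,8.5,-3.1,-4.4,0.3,-0.105,8.5,-2.6,-4.7,0.3,-0.105,8.5,-2.1,-5,0.3,-0.105]'

```text
clock: 34.67
eef_pos: [0.4209, -0.2462, 0.1682]
tool_rot: [0.321, 0.947, 0.0, -0.0]
ft_force: [0.3, -0.4, 0.6]
grip_width: 0.085
grasp_force: 0.0
```

```bash
python3 -c "
from h import *
go([.388,-.345,.1],2.70-np.pi/2,8.5)
for n,k in(('top','logs'),('scene','logs')):
    p=bot.camera(n); print(rect(p,k,(.388,-.345),.02,.04))
for n in('top','scene'):
    p=bot.camera(n)
    for k in ('hut','tank','crate'): print(n,k,[(round(d['p'],2),w(p,d['xyz']).round(3)[2],((w(p,d['xyz'])[:2]-PC)@np.c_[PX,PY]).round(4)) for d in bot.place_of(p,k) if abs(w(p,d['xyz'])[1]-.16)<.2])
"
```

```text
pos [ 420.9 -246.2  168.2] yaw 0.917 turn -0.212 q6 0.12 tilt -1.0
3 rows
[8.5, -1.13, -3.28, 2.27, np.float64(-0.071)]
[8.5, -0.89, -3.35, 2.27, np.float64(-0.07)]
[8.5, -0.66, -3.41, 2.28, np.float64(-0.071)]
None
None
top hut [(0.94, np.float64(0.016), array([ 0.0022, -0.0017]))]
top tank [(0.58, np.float64(0.016), array([-0.004 , -0.1012]))]
top crate [(0.98, np.float64(0.018), array([0.0053, 0.0989]))]
scene hut [(0.7, np.float64(0.013), array([ 0.0023, -0.1965])), (0.65, np.float64(0.015), array([-0.0024,  0.0011]))]
scene tank [(0.75, np.float64(0.014), array([-0.0024, -0.1005]))]
scene crate [(0.75, np.float64(0.017), array([-0.004 ,  0.1024]))]
```

>>> carry_out --increments '[8.5,-1.1,-3.3,2,-0.07,8.5,-0.9,-3.4,2,-0.07,8.5,-0.7,-3.4,2,-0.07,8.5,0,0,0,0,8.5,0,0,0,0]'

```text
clock: 35.9
eef_pos: [0.3887, -0.3435, 0.1088]
tool_rot: [0.222, 0.975, 0.0, 0.0]
ft_force: [-0.1, -0.0, -0.2]
grip_width: 0.0848
grasp_force: 0.0
```

```bash
python3 -c "
from h import *
go([.388,-.345,-.02],2.705-np.pi/2,8.5,speed=.04)"
```

```text
pos [ 388.7 -343.5  108.8] yaw 1.123 turn -0.011 q6 -0.28 tilt -1.0
4 rows
[8.5, 0.0, -0.04, 3.22, np.float64(-0.003)]
[8.5, 0.0, -0.04, 3.22, np.float64(-0.002)]
[8.5, 0.0, -0.04, 3.22, np.float64(-0.003)]
[8.5, 0.0, -0.05, 3.22, np.float64(-0.003)]
```

>>> carry_out --increments '[8.5,0,-0.1,4,-0.011,8.5,0,-0.05,4,0,8.5,0,0,3,0,8.5,0,0,1,0,8.5,0,0,0.5,0]'

```text
clock: 36.52
eef_pos: [0.3888, -0.3452, -0.0157]
tool_rot: [0.216, 0.976, -0.0, 0.001]
ft_force: [0.6, -0.8, 0.2]
grip_width: 0.085
grasp_force: 0.0
```

>>> carry_out --increments '[8,0,0,0.5,0,8,0,0,0.2,0,8,0,0,0,0,4,0,0,0,0,4,0,0,0,0]'

```text
clock: 37.15
eef_pos: [0.3879, -0.3456, -0.0231]
tool_rot: [0.216, 0.976, -0.0, 0.0]
ft_force: [-2.7, -0.9, 35.4]
grip_width: 0.0456
grasp_force: 31.4
```

>>> carry_out --increments '[4,0,0,0,0,4,0,0,0,0,4,0,0,0,0,4,0,0,0,0,4,0,0,0,0]'

```text
clock: 37.78
eef_pos: [0.3882, -0.3458, -0.0229]
tool_rot: [0.216, 0.976, -0.0, 0.0]
ft_force: [-0.3, 0.1, 4.7]
grip_width: 0.0447
grasp_force: 63.5
```

>>> carry_out --increments '[4,0,0,-3,0,4,0,0,-4,0,4,0,0,-5,0,4,0,0,-5,0,4,0,0,-2,0]'

```text
clock: 38.4
eef_pos: [0.3887, -0.3461, 0.1694]
tool_rot: [0.216, 0.976, -0.001, 0.002]
ft_force: [0.2, -0.5, -0.5]
grip_width: 0.0446
grasp_force: 62.8
```

```bash
cat >> h.py <<'E'
W=PC-.095*PX-.0825*PY
E
python3 -c "
from h import *
go([*W,.17],PYAW,4)"
```

```text
pos [ 388.7 -346.1  169.4] yaw 1.135 turn 1.267 q6 -0.29 tilt -1.0
9 rows
[4, 0.96, 4.91, -0.01, np.float64(0.141)]
[4, 1.64, 4.73, -0.01, np.float64(0.14)]
[4, 2.28, 4.45, -0.01, np.float64(0.141)]
[4, 2.89, 4.09, -0.0, np.float64(0.141)]
[4, 3.43, 3.64, -0.01, np.float64(0.141)]
[4, 3.91, 3.12, -0.0, np.float64(0.14)]
[4, 4.31, 2.55, -0.01, np.float64(0.141)]
[4, 4.63, 1.92, -0.0, np.float64(0.141)]
[4, 4.85, 1.25, -0.01, np.float64(0.141)]
```

>>> carry_out --increments '[4,1,4.9,0,0.14,4,1.6,4.7,0,0.14,4,2.3,4.4,0,0.14,4,2.9,4.1,0,0.14,4,3.4,3.6,0,0.14]'

```text
clock: 39.02
eef_pos: [0.4464, -0.1017, 0.1659]
tool_rot: [0.54, 0.842, -0.0, -0.001]
ft_force: [0.9, -0.2, -1.9]
grip_width: 0.0445
grasp_force: 62.8
```

```bash
python3 -c "
from h import *
go([*W,.16],PYAW,4)"
```

```text
pos [ 446.4 -101.7  165.9] yaw 0.43 turn 0.562 q6 0.92 tilt -1.0
4 rows
[4, 3.85, 3.16, 0.15, np.float64(0.14)]
[4, 4.25, 2.6, 0.15, np.float64(0.141)]
[4, 4.58, 1.97, 0.14, np.float64(0.14)]
[4, 4.8, 1.31, 0.15, np.float64(0.141)]
```

>>> carry_out --increments '[4,3.9,3.2,0,0.14,4,4.2,2.6,0,0.14,4,4.6,2,0,0.14,4,4.8,1.3,0,0.14,4,0,0,0,0]'

```text
clock: 39.65
eef_pos: [0.497, 0.0929, 0.1655]
tool_rot: [0.748, 0.663, -0.0, -0.001]
ft_force: [-0.3, -1.4, -1.9]
grip_width: 0.0454
grasp_force: 62.8
```

>>> carry_out --increments '[4,0,0,2,0,4,0,0,3,0,4,0,0,2,0,4,0,0,0,0,4,0,0,0,0]'

```text
clock: 40.28
eef_pos: [0.4974, 0.0894, 0.0971]
tool_rot: [0.75, 0.661, 0.0, 0.0]
ft_force: [-0.4, 0.0, 0.4]
grip_width: 0.0447
grasp_force: 62.8
```

```bash
python3 -c "
from h import *
go([*W,.028],PYAW,4,speed=.03)
p=bot.camera('scene'); print(W,[(round(d['p'],2),w(p,d['xyz']).round(3)) for d in bot.place_of(p,'logs')],[(round(d['p'],2),w(p,d['xyz']).round(3)) for d in bot.place_of(p,'wagon')])
cv2.imwrite('pics/s7.png',cv2.resize(p['pixels'][160:360,270:510],None,fx=3,fy=3))"
```

```text
pos [497.4  89.4  97.1] yaw -0.126 turn 0.006 q6 1.87 tilt -1.0
3 rows
[4, 0.05, -0.01, 2.3, np.float64(0.002)]
[4, 0.06, -0.01, 2.31, np.float64(0.002)]
[4, 0.05, -0.01, 2.3, np.float64(0.002)]
[0.49726804 0.09102131] [(0.83, array([0.498, 0.089, 0.119]))] [(0.9, array([0.494, 0.088, 0.023]))]
```

View pics/s7.png

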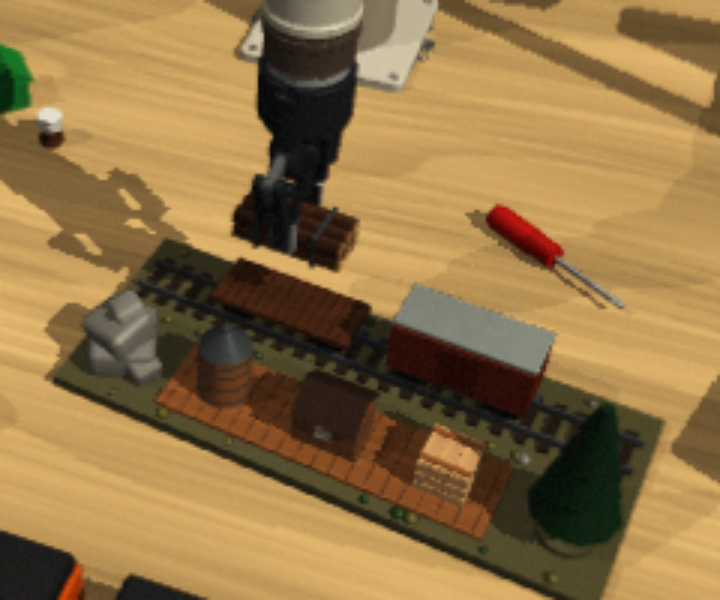

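The logs at (297,230) in the crop are held over the wagon at (290,303) and parallel to it. The tank, hut and crate stand on the planks. Lowering now.

>>> carry_out --increments '[4,0.05,0,2.5,0.006,4,0.05,0,2,0,4,0,0,1.2,0,4,0,0,0.5,0,4,0,0,0,0]'

```text
clock: 41.05
eef_pos: [0.4975, 0.0909, 0.0349]
tool_rot: [0.752, 0.659, 0.0, 0.0]
ft_force: [0.3, 0.1, -1.0]
grip_width: 0.0449
grasp_force: 62.8
```

>>> carry_out --increments '[4,0,0,0,0,4,0,0,0,0,4,0,0,0,0,4,0,0,0,0,4,0,0,0,0]'

```text
clock: 41.68
eef_pos: [0.4973, 0.0909, 0.0347]
tool_rot: [0.752, 0.659, 0.0, -0.0]
ft_force: [0.0, 0.4, -0.0]
grip_width: 0.0447
grasp_force: 62.8
```

>>> carry_out --increments '[4,0,0,0.3,0,4,0,0,0.2,0,4,0,0,0.2,0,4,0,0,0,0,4,0,0,0,0]'

```text
clock: 42.3
eef_pos: [0.4973, 0.0909, 0.0276]
tool_rot: [0.752, 0.659, -0.0, -0.0]
ft_force: [0.7, 0.6, -0.3]
grip_width: 0.0447
grasp_force: 62.8
```

>>> carry_out --increments '[4,0,0,0.05,0,6.5,0,0,0,0,6.5,0,0,0,0,6.5,0,0,0,0,6.5,0,0,0,0]'

```text
clock: 42.92
eef_pos: [0.4973, 0.0909, 0.0272]
tool_rot: [0.752, 0.659, 0.0, 0.0]
ft_force: [-0.3, 0.4, -0.1]
grip_width: 0.065
grasp_force: 0.0
```

>>> carry_out --increments '[6.5,0,0,-3,0,6.5,0,0,-4,0,6.5,0,0,-5,0,6.5,0,0,-4,0,6.5,0,0,0,0]'

```text
clock: 43.55
eef_pos: [0.4999, 0.0913, 0.1911]
tool_rot: [0.752, 0.659, 0.004, 0.002]
ft_force: [0.0, 0.9, -0.4]
grip_width: 0.0649
grasp_force: 0.0
```

>>> carry_out --increments '[6.5,-5,-2,0,0,6.5,-5,-2,0,0,6.5,-5,-2,0,0,6.5,-5,-1,0,0,6.5,-3,0,0,0]'

```text
clock: 44.18
eef_pos: [0.3958, -0.1294, 0.1862]
tool_rot: [0.753, 0.658, -0.001, -0.001]
ft_force: [1.4, -0.8, -0.6]
grip_width: 0.0649
grasp_force: 0.0
```

```bash
python3 -c "
from h import *
for n in('top','scene'):
    p=bot.camera(n)
    if n=='top': cv2.imwrite('pics/t8.png',cv2.resize(p['pixels'][140:280,100:350],None,fx=3,fy=3))
    print(n,rect(p,'logs',W,.065,.09),W)
    for k in ('hut','tank','crate','logs','wagon'): print(k,[(round(d['p'],2),w(p,d['xyz']).round(3)[2],((w(p,d['xyz'])[:2]-PC)@np.c_[PX,PY]).round(4)) for d in bot.place_of(p,k) if abs(w(p,d['xyz'])[1]-.16)<.2])
"
```

```text
top {'p': 0.86, 'c': [496.9, 89.9], 'size': [97.0, 46.3], 'yaw': 1.435, 'mean': [496.2, 89.4, 79.8], 'ztop': np.float64(84.7), 'n': 966} [0.49726804 0.09102131]
hut [(0.73, np.float64(0.018), array([ 0.0017, -0.003 ])), (0.36, np.float64(0.015), array([-0.0025, -0.0998]))]
tank [(0.77, np.float64(0.018), array([-0.0028, -0.0988]))]
crate [(0.79, np.float64(0.019), array([0.004 , 0.0966]))]
logs [(0.64, np.float64(0.047), array([-0.097 , -0.0832]))]
wagon [(0.83, np.float64(0.02), array([-0.0917, -0.0801]))]
scene {'p': 0.93, 'c': [497.7, 92.1], 'size': [96.2, 47.4], 'yaw': 1.444, 'mean': [501.7, 93.6, 77.6], 'ztop': np.float64(82.7), 'n': 536} [0.49726804 0.09102131]
hut [(0.59, np.float64(0.012), array([-0.0001,  0.0035]))]
tank [(0.65, np.float64(0.011), array([-0.0003, -0.1021]))]
crate [(0.95, np.float64(0.018), array([-0.0045,  0.1032]))]
logs []
wagon [(0.69, np.float64(0.021), array([-0.098 , -0.0866]))]
```

View pics/t8.png

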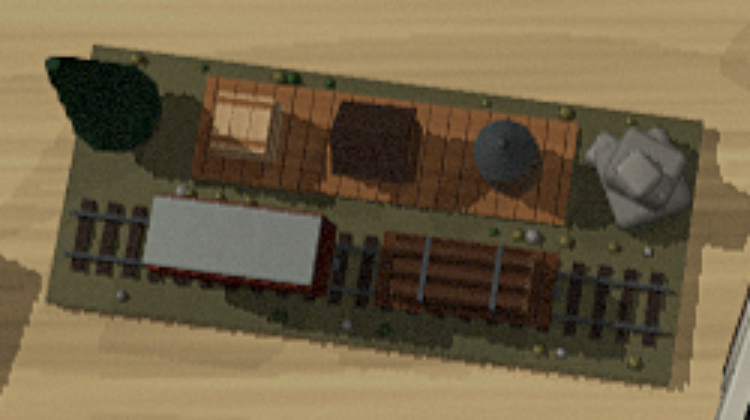

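The final top view shows the crate (243,123), hut (375,140) and tank (505,152) in line on the planks. The logs (460,273) are centred on the wagon deck, allowing for parallax. I'm handing it in.

```bash
python3 -c "
from h import *
print(bot.job_done())"
```

```text
the job is handed in; nothing more can be done
None
```

The job is handed in (no verdict came back): in the last pictures the hut, tank, crate and logs all measured within about 5 mm of their targets, with the hut placed first and nothing else knocked.

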